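# Press the test cell's sprung plate home until its cam lock catches

## Robot

A 6-joint arm with a two-finger parallel gripper is mounted at the origin on the work surface. World frame = base frame: x ahead of the robot, y to its left, z up, the work surface at z = 0. Lengths are in m, angles in rad, forces in N, time in s.
With the tool pointing down it reaches from about 0.325 to 1 m from the base axis. Payload 5.1 kg.
Tool frame: the origin (TCP) lies on the centre line of the jaws, within the pads' length; the fingertips stand 11 mm ahead of it and the grasp point (between the pads) lies 8 mm behind it; z points along the fingers, x is the direction in which the jaws open and shut, and the axes are right-handed (so a half turn about z gives the same grasp; the last joint's range is limited). The gripper opens to 85 mm and grips with 20 to 120 N. Pads are 22 mm wide; open, the fingers measure 114 mm over their backs; the gripper's body (76 mm by 85 mm) begins 54 mm behind the grasp point. The pads swing forward as they close: fully open they stand 13 mm farther back than shut.
Start: joints at [-1.423, 0.124, 1.65, -0, 1.367, -0.083], TCP at [0.149, -0.633, 0.242] pointing down, gripper open.
Joint ranges: [-2.61, 2.61], [-1.02, 2.33], [0.03, 2.71], [-1.35, 4.49], [0.32, 2.68], [-2.91, 2.91]. Speed limits (rad/s): [2.57, 2.57, 3.14, 3.14, 3.14, 3.14].

## Interface

Orientations are given as a unit quaternion [x, y, z, w].
In Python, from workcell import bot gives the robot as it stands.
- The arm moves only by the tool servo_tool, never from a script. Its argument "increments" is a list of rows, each a list of 7 numbers: the shift along the tool's x, y, z in m, then the turn, a rotation vector about the tool's x, y, z in rad, then the finger opening in m, from 0 to 0.0854. In form: [[tx, ty, tz, ax, ay, az, hand], ...]. A call has 1 to 20 rows; each row is the pose to reach, as a shift and turn from the pose commanded when the call began, along the tool's axes at that moment; what a row does not reach only later rows make up. A row lasts 1/10 s, in which the tool goes at most 50 mm and 8.59 degrees, less where a joint would pass 70% of its speed; a pose out of reach is approached as far as the arm can. A call with a gripper value outside its range is refused whole. The fingers move at their own pace and stop on an object; "newtons" is the grip in N (left out, the last holds). Time passes only in rows, so rows that repeat a pose let the fingers close. It gives the time, the measured TCP pose, the force and the opening at its end, in the units of the state.
- bot.sense(): the state, without advancing time (a new reading comes with each control period).
- bot.camera(name): name is "side" or "top"; returns a dict with "color" (420x560x3 uint8, red, green, blue), "fov_y" (degrees; the focal length in pixels is half the picture's height over the tangent of half this angle, whatever the lens; pixels are square), "cx", "cy" (the principal point, pixels), "T" (4x4, takes a point from camera to world coordinates). Camera axes: x right, y down, z forward; pixel columns grow to the right and rows downward; lengths in m; the calibration is good to about 2 mm. A picture is of the moment at which its call begins. There is no depth.
- bot.finish_job(): hands the job in, once; it reports no verdict.
The state is a dict: "t": time; "qpos": joint angles; "joint_vel": joint speeds; "tau": joint torques, N m; "position": TCP position; "tool_rot": TCP orientation; "contact_force": force on the tool from outside, world axes, zero at the start; "moment": the same for the moment, N m; "finger_gap": opening from 0.0 (shut) to 1.0 (fully open).
Only numpy, scipy, OpenCV 4.12 (cv2) and the standard library are available. Lean on these libraries where they do the work, as an engineer would, in place of code of your own. Each camera call takes 0.05 s, during which the arm holds its last target. There are 200 camera calls.

## Task

Charge the pressure test cell for a leak check: take the hand press by its black handle out of its blue rest and, with its flat foot, push the cell's sprung round plate straight down until it bottoms out level on its stop and the red-handled lock lever snaps over it by itself. Hold it there with a steady 20 N (give or take 4) for two seconds to settle its seal, never pushing with more than 30 N, then stand the hand press back upright in its rest and let go. Push the plate with the hand press only, and leave the other things on the cart where they are.

Things in the scene. Friction and masses are not known exactly. Their poses are not given: they have to be found in the camera images.
- fixture: the gauge fixture (pressure test cell), bolted down: aluminium base 150 x 136 x 12 mm with a round steel cell. Origin: centre of the base's underside, on the cell's axis; z up. Its -x axis points along the grey aluminium digital sensor in its side (reaches 134 mm from the axis, 52 mm high), +x to the red lever handle (reaches 75 mm, at most 86 mm high). Its place and yaw differ
- plate: the cell's sprung plate: a round aluminium disc 70 mm across, 8 mm thick, on the fixture's axis. Origin: centre of its underside, 70 mm above the cart top when untouched; z up. It goes straight down on three springs and rocks (up to 8 degrees) if pressed off its centre. Dark lugs stick out at its +y and -y sides to 49 mm from the axis; the lever's noses there stand up to 7 mm above its upper face
- plate_top (a point): centre of the plate's flat upper face, 78 mm up when untouched. The springs push back about 2 N at first touch and 0.35 N more per mm. It bottoms out hard on the stop collar 6 to 18 mm down: the collar is screwed to a different height each time, which is not measured, so feel for it. Springs and lever together need at most 10 N: a push of 14 N or more means it is on the stop
- lock (a joint): the cam lock lever: a steel U with a red cross handle behind the cell, on its own spring. Its angle is about 0.22 rad while the raised plate's lugs hold it back and 0 once its noses have snapped over the lugs, in the last 1 to 2 mm before the plate bottoms out. It needs no touch. It then holds the plate down (which rises 1 to 2 mm to the noses and stays)
- press: the hand press (tamper): flat round steel foot 58 mm across and 12 mm thick, thin neck, upright black round handle 32 mm across from 28 to 92 mm up; 0.34 kg. Origin: centre of the foot's flat underside; z up along the handle
- press_mid (a point): a point on the hand press's axis in the middle of its black handle, 58 mm above the foot's underside: the place to grip it
- rest: the hand press's rest, fixed: a blue square base 96 x 96 mm with a round blue cup 78 mm across outside, 68 mm inside. Origin: centre of its underside; the cup's floor, on which the press's foot stands, is 10 mm up, the rim 20 mm up
- nut: brass union nut, 38 mm across and 26 mm high, standing; origin at its underside. Leave alone
- plug: yellow plastic test plug, 33 mm across and 36 mm high, standing; origin at its underside. Leave alone
- fitting: black polymer tee fitting, 60 mm long and 30 mm high, lying; origin at its underside. Leave alone
- sensor: a spare digital pressure sensor in grey aluminium, 98 mm long and 46 mm high, lying; origin at its underside. Leave alone
- spanner: steel open spanner 170 mm long, lying; origin under it. Leave alone
- grease_tin: low round tin, 64 mm across and 45 mm high; origin at its underside. Leave alone
Things that resemble listed ones, but are neither listed nor needed, are in the scene too. What is meant by the rest is not purple, and is the smaller of those in its own colour.

How it is judged:
On the way, in this order (a step that is already met when the one before it is completed fails the run):
1. the hand press is lifted out of its rest (z of press in the frame of rest above 0.03 m), for 0.1 s.
2. the plate is on its stop: lock lever over it (under 0.08 rad), plate level within 2.3 degrees, the upright hand press (within 3.5 degrees) leaning on it with a steady 15 to 25 N, for 1 s (value of joint lock below 0.08 rad and angle between plate's own z axis and vertical below 0.04 rad and angle between press's own z axis and vertical below 0.06 rad and contact force between press and plate between 15 and 25 N), for 1 s.
At the end, for the whole second after the job is handed in: The lock lever is over the plate (under 0.08 rad) and the plate held down level within 2.3 degrees; the hand press stands in its rest (within 10 mm of its centre, its foot no more than 13 mm above the rest's underside, so on the cup's floor), upright within 2.9 degrees, at rest and released (value of joint lock below 0.08 rad and angle between plate's own z axis and vertical below 0.04 rad and horizontal distance between press and rest below 0.01 m and z of press in the frame of rest below 0.013 m and angle between press's own z axis and vertical below 0.05 rad and linear speed of press below 0.02 m/s); the robot touches nothing.
It fails at once if the hand press bears on the plate with more than 30 N (contact force between press and plate above 30 N).
It fails at once if the gripper pushes the plate itself (contact force between the fingers and plate above 1 N).
It fails at once if another thing on the cart is moved by more than 15 mm (distance of any of nut, plug, fitting, sensor, spanner, grease_tin from where it was at the start of the episode above 0.015 m).
It also fails if it takes over 61 s, if anything falls off the work surface, if the arm or the gripper's body presses on something with over 40 N, if the wrist force passes 120 N, or if a joint passes its speed limit or range.

## Working session

There is one attempt and no reset: what is moved stays moved. The work goes in short steps, Python scripts to look and compute and a tool call to move; the robot and the scene stay as the last step left them, time stands still between calls to the robot, and variables do not carry over. Pictures are saved under pics/ and viewed, about 8 in all and at most 12, crops included, and the job is handed in when it is done.

Besides the shell and the picture viewer there is one more tool, called after "Call:" as name([rows], argument=value, ...), one row to a line, values as JSON. servo_tool: Moves the arm, as the interface text tells. Its arguments: {"type":"object","properties":{"increments":{"type":"array","items":{"type":"array","items":{"type":"number"}}},"newtons":{"type":"number"}},"required":["increments"]}

```bash
ls; mkdir -p pics
python3 - <<'E'
from workcell import bot
import cv2,numpy as np
for n in("top","side"):
    c=bot.camera(n); cv2.imwrite(f"pics/{n}0.png",cv2.resize(c["color"][:,:,::-1],(784,588)))
    np.save(f"pics/{n}.npy",c["color"]); print(n,c["fov_y"],c["cx"],c["cy"],c["T"].round(4).tolist(), [k for k in c])
print(bot.sense())
E
```

```text
pics
top 57.950694568430315 277.171345780921 210.74506349906264 [[0.0115, -0.9964, 0.0843, 0.5056], [-0.9996, -0.0094, 0.0254, -0.0104], [-0.0245, -0.0846, -0.9961, 1.1285], [0.0, 0.0, 0.0, 1.0]] ['color', 'fov_y', 'cx', 'cy', 'T']
side 49.50720059811663 279.2533819478774 205.6512217777579 [[-0.9954, -0.0697, 0.0655, 0.481], [-0.0955, 0.7534, -0.6506, 0.8454], [-0.004, -0.6539, -0.7566, 1.0771], [0.0, 0.0, 0.0, 1.0]] ['color', 'fov_y', 'cx', 'cy', 'T']
{'t': 0.1, 'qpos': array([-1.42259306e+00,  1.24457281e-01,  1.65152459e+00, -8.62994358e-06,
        1.36749932e+00, -8.25988294e-02]), 'joint_vel': array([ 0.0014919 , -0.00017121, -0.00356581, -0.00026962, -0.00052487,
       -0.00018925]), 'tau': array([ 1.03201255e-03, -4.24930286e+01, -3.66653645e+01, -1.87148123e-05,
        3.93491282e-03, -6.16451231e-06]), 'position': array([ 0.14858548, -0.63225029,  0.24117226]), 'tool_rot': array([ 7.83823650e-01, -6.20982764e-01, -6.92126753e-04, -6.42358305e-04]), 'contact_force': array([-0.34460334,  0.46419758,  0.71658303]), 'moment': array([0.0495714 , 0.03638167, 0.03187398]), 'finger_gap': 0.9999266063932504}
```

View pics/top0.png

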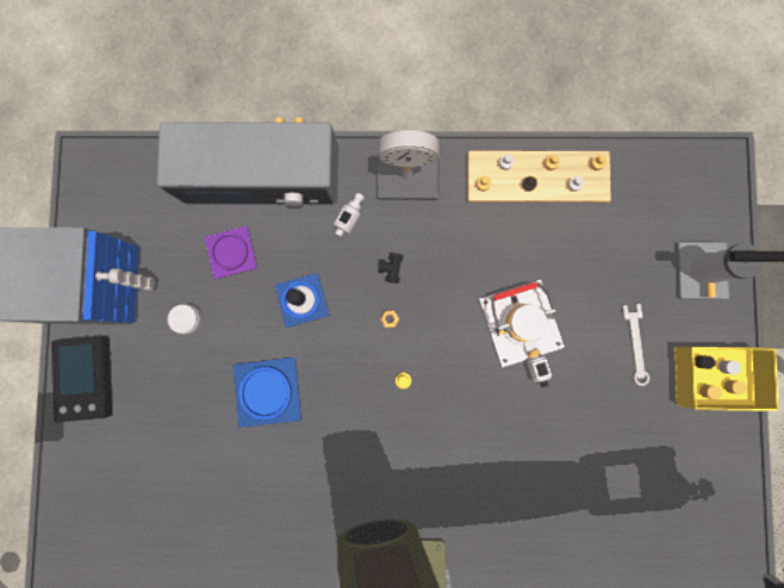

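View pics/side0.png

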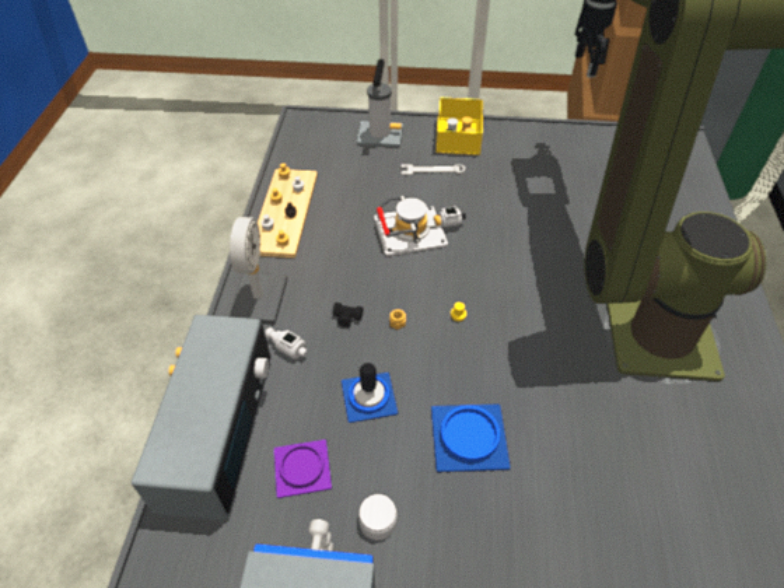

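Top view (784x588 px): candidates for the rest are the small blue one (301,300) with the press in it, a larger blue one (267,391) and a purple one (230,252). The small blue one fits the description. The fixture is at (525,322), with the red handle up-image at (515,291) and its sensor at (540,370). Next: one close crop.

```bash
cat > h.py <<'E'
import numpy as np,cv2
from workcell import bot
def cam(n):
    c=bot.camera(n);c["f"]=210/np.tan(np.radians(c["fov_y"]/2));return c
def ray(c,u,v,z):
    d=c["T"][:3,:3]@np.array([(u-c["cx"])/c["f"],(v-c["cy"])/c["f"],1]);o=c["T"][:3,3]
    return o+d*(z-o[2])/d[2]
def proj(c,p):
    q=c["T"][:3,:3].T@(np.array(p)-c["T"][:3,3]);return q[:2]/q[2]*c["f"]+[c["cx"],c["cy"]]
E
python3 - <<'E'
from h import *
t=cam("top");s=cam("side")
def crop(c,u,v,w=64,h=48):
    u=int(u*560/784-w/2);v=int(v*560/784-h/2);print(u,v)
    return cv2.resize(c["color"][v:v+h,u:u+w,::-1],(400,300),interpolation=cv2.INTER_CUBIC)
im=np.vstack([np.hstack([crop(t,301,300),crop(t,522,325,80,60)]),np.hstack([crop(s,370,390),crop(s,420,220,80,60)])])
cv2.imwrite("pics/c1.png",im)
for n,c,b in(("top",t,(190,190,240,240)),("side",s,(235,255,290,302))):
    hsv=cv2.cvtColor(c["color"],cv2.COLOR_RGB2HSV)
    m=cv2.inRange(hsv,(100,120,60),(125,255,255));k=np.zeros_like(m);k[b[1]:b[3],b[0]:b[2]]=1;m*=k
    pts=cv2.findNonZero(m);r=cv2.minAreaRect(pts);bx=cv2.boxPoints(r);print(n,r)
    g=np.array([ray(c,*p,0.008) for p in bx]);print(g.round(4),g.mean(0).round(4))
E
```

```text
183 190
332 202
232 254
260 127
top ((215.0, 214.0), (31.318206787109375, 31.86764907836914), 74.05460357666016)
[[0.6204 0.2628 0.008 ]
 [0.6475 0.1715 0.008 ]
 [0.5578 0.1439 0.008 ]
 [0.5309 0.2345 0.008 ]] [0.5891 0.2032 0.008 ]
side ((263.47296142578125, 283.33782958984375), (31.071409225463867, 36.00337600708008), 80.53767395019531)
[[0.65   0.1726 0.008 ]
 [0.5543 0.1442 0.008 ]
 [0.5315 0.2389 0.008 ]
 [0.6228 0.2651 0.008 ]] [0.5896 0.2052 0.008 ]
```

View pics/c1.png

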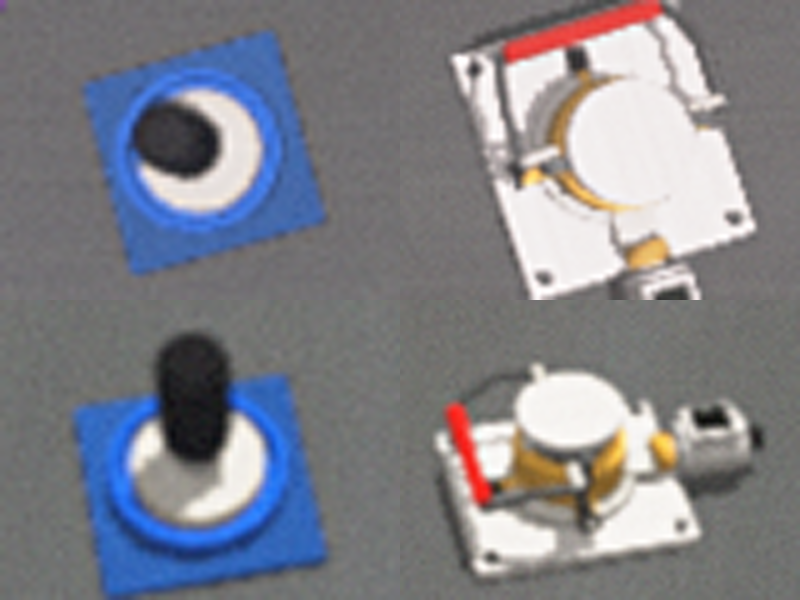

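Small blue rest: the press stands inside its cup, with the black handle at crop (180,140) top and (193,400) side. The plate disc is at crop (632,146) top and (572,410) side, with the red handle up-left. Next, fit the handle and plate.

```bash
cat >> h.py <<'E'
from scipy.optimize import minimize
def cyl(c,x,y,z0,z1,r,tx=0,ty=0):
    a=np.linspace(0,2*np.pi,40);P=[]
    for z in(z0,z1):
        P+=[proj(c,(x+tx*(z-z0)+r*np.cos(k),y+ty*(z-z0)+r*np.sin(k),z)) for k in a]
    return cv2.convexHull(np.float32(P))
def mask(h,S=4):
    m=np.zeros((420*S,560*S),np.uint8);cv2.fillConvexPoly(m,np.int32(np.round(((h+.5)*S))),255);return cv2.resize(m,(560,420),interpolation=cv2.INTER_AREA)/255.
def fit(obs,x0,z0,z1,r):
    def f(p):return sum(np.abs(mask(cyl(c,p[0],p[1],z0,z1,r))-o).sum() for c,o in obs)
    s=[np.array(x0)+d for d in((0,0),(.006,0),(0,.006))]
    o=minimize(f,x0,method="Nelder-Mead",options=dict(initial_simplex=s,xatol=2e-4));return o.x,o.fun
def blob(c,p,m):
    n,l,st,ce=cv2.connectedComponentsWithStats(m);u,v=np.round(p).astype(int);return (l==l[v,u]).astype(float)
E
cat > m.py <<'E'
from h import *
C={n:cam(n) for n in("top","side")}
for nm,x0,z0,z1,r in(("handle",(.589,.204),.038,.102,.016),):
    obs=[]
    for n,c in C.items():
        m=(c["color"].max(2)<70).astype(np.uint8);obs.append((c,blob(c,proj(c,(*x0,.08)),m)))
    for o in obs: print(nm,o[1].sum(),mask(cyl(o[0],*x0,z0,z1,r)).sum(),fit([o],x0,z0,z1,r))
    print(fit(obs,x0,z0,z1,r))
# plate upper disc & cup
for n,(u,v) in(("top",(378.4,231.2)),("side",(294.4,149))):print("plate",n,ray(C[n],u,v,.078))
c=C["top"];print([ray(c,332+(a-400)/5,202+b/5,.012).round(4) for a,b in((538,295),(757,232),(452,55))])
E
python3 m.py
```

```text
handle 109.0 162.2 (array([0.58880252, 0.200586  ]), np.float64(50.81568627450981))
handle 194.0 272.4 (array([0.59114453, 0.19801758]), np.float64(75.72941176470589))
(array([0.59022906, 0.2018119 ]), np.float64(129.39999999999998))
plate top [ 0.54066051 -0.2627618   0.078     ]
plate side [ 0.54175001 -0.2603301   0.078     ]
[array([ 0.4557, -0.2234,  0.012 ]), array([ 0.4937, -0.3503,  0.012 ]), array([ 0.5952, -0.174 ,  0.012 ])]
```

```bash
cat >> h.py <<'E'
from scipy.spatial.transform import Rotation as Ro
def go(p):
    s=bot.sense();R=Ro.from_quat(s["tool_rot"]).as_matrix()
    print("t",round(s["t"],2),"pos",s["position"].round(4),"gap",round(s["finger_gap"],3),"F",s["contact_force"].round(1),"M",s["moment"].round(2))
    print("z axis",R[:,2].round(4),"qpos",s["qpos"].round(2));
    print("tool shift",(R.T@(np.array(p)-s["position"])).round(4),"fix tilt/rot",Ro.from_matrix(R.T@np.array([[.229,-.9734,0],[-.9734,-.229,0],[0,0,-1]]).T).as_rotvec().round(4))
E
python3 -c "
from h import *
go((.5895,.202,.20))"
```

```text
t 0.3 pos [ 0.1486 -0.6326  0.2419] gap 1.003 F [-0.1  0.1 -0.4] M [ 0.01 -0.01  0.  ]
z axis [-1.e-04  7.e-04 -1.e+00] qpos [-1.42  0.12  1.65 -0.    1.37 -0.08]
tool shift [-0.7115 -0.6201  0.0424] fix tilt/rot [-0.      0.0007 -0.0002]
```

Call:
servo_tool([
  [-0.036,-0.031,0,0,0,0,0.085],
  [-0.071,-0.062,0,0,0,0,0.085],
  [-0.107,-0.093,0,0,0,0,0.085],
  [-0.142,-0.124,0,0,0,0,0.085],
  [-0.178,-0.155,0,0,0,0,0.085],
  [-0.213,-0.186,0,0,0,0,0.085],
  [-0.249,-0.217,0,0,0,0,0.085],
  [-0.285,-0.248,0,0,0,0,0.085],
  [-0.32,-0.279,0,0,0,0,0.085],
  [-0.356,-0.31,0,0,0,0,0.085],
  [-0.391,-0.341,0,0,0,0,0.085],
  [-0.427,-0.372,0.005,0,0,0,0.085],
  [-0.462,-0.403,0.01,0,0,0,0.085],
  [-0.498,-0.434,0.015,0,0,0,0.085],
  [-0.534,-0.465,0.02,0,0,0,0.085],
  [-0.569,-0.496,0.025,0,0,0,0.085],
  [-0.605,-0.527,0.03,0,0,0,0.085],
  [-0.64,-0.558,0.035,0,0,0,0.085],
  [-0.676,-0.589,0.04,0,0,0,0.085],
  [-0.711,-0.62,0.042,0,0,0,0.085],
])

```text
t: 2.3
position: [0.5899, 0.2032, 0.1996]
tool_rot: [0.784, -0.621, -0.0, 0.0]
contact_force: [0.9, -0.5, 0.3]
finger_gap: 0.994
```

Call:
servo_tool([
  [0,0,0,0,0,0,0.085],
  [0,0,0,0,0,0,0.085],
  [0,0,0,0,0,0,0.085],
])

```text
t: 2.6
position: [0.5893, 0.2006, 0.2003]
tool_rot: [0.784, -0.621, 0.0, 0.0]
contact_force: [-1.5, -0.1, -0.4]
finger_gap: 0.993
```

Run:
```python
from h import *
go((.5895,.202,.060))
t=cam("top");s=cam("side")
a=t["color"][170:260,150:270,::-1];b=s["color"][190:310,200:360,::-1]
cv2.imwrite("pics/c2.png",np.hstack([cv2.resize(a,(400,300)),cv2.resize(b,(400,300))]))
```

```text
t 2.6 pos [0.5893 0.2006 0.2003] gap 0.993 F [-1.5 -0.1 -0.4] M [0.   0.01 0.03]
z axis [-2.e-04 -3.e-04 -1.e+00] qpos [ 0.24  0.09  1.75 -0.    1.29  1.58]
tool shift [-0.0013 -0.0006  0.1403] fix tilt/rot [ 0.0003 -0.0003 -0.0007]
```

View pics/c2.png

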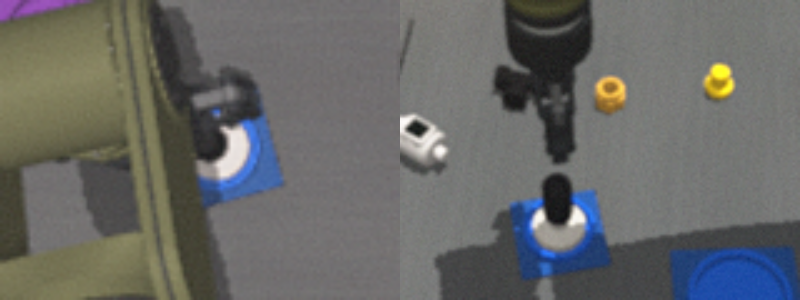

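The side crop shows the fingers (558,150) directly over the handle (557,185), so I'm descending.

Call:
servo_tool([
  [-0.001,0,0.02,0,0,0,0.085],
  [-0.001,0,0.04,0,0,0,0.085],
  [-0.001,0,0.06,0,0,0,0.085],
  [-0.001,0,0.075,0,0,0,0.085],
  [-0.001,0,0.09,0,0,0,0.085],
  [-0.001,0,0.105,0,0,0,0.085],
  [-0.001,0,0.12,0,0,0,0.085],
  [-0.001,0,0.132,0,0,0,0.085],
  [-0.001,0,0.14,0,0,0,0.085],
  [-0.001,0,0.14,0,0,0,0.085],
])

```text
t: 3.7
position: [0.5884, 0.202, 0.0586]
tool_rot: [0.784, -0.621, -0.001, 0.001]
contact_force: [0.0, -0.1, -0.3]
finger_gap: 0.995
```

Call:
servo_tool([
  [0,0,0,0,0,0,0.06],
  [0,0,0,0,0,0,0.05],
  [0,0,0,0,0,0,0.045],
  [0,0,0,0,0,0,0.04],
  [0,0,0,0,0,0,0.036],
  [0,0,0,0,0,0,0.032],
  [0,0,0,0,0,0,0.025],
  [0,0,0,0,0,0,0.02],
  [0,0,0,0,0,0,0.02],
  [0,0,0,0,0,0,0.02],
], newtons=60)

```text
t: 4.7
position: [0.5896, 0.2023, 0.0608]
tool_rot: [0.784, -0.621, 0.0, -0.0]
contact_force: [-1.6, -0.1, 4.1]
finger_gap: 0.361
```

```bash
python3 -c "
from h import *
go((.589,.202,.060))"
```

```text
t 4.7 pos [0.5896 0.2023 0.0608] gap 0.361 F [-1.6 -0.1  4.1] M [0.16 0.16 0.03]
z axis [ 6.e-04  3.e-04 -1.e+00] qpos [0.24 0.24 1.84 0.   1.06 1.58]
tool shift [0.0002 0.0007 0.0008] fix tilt/rot [-0.0006  0.0002 -0.0003]
```

Call:
servo_tool([
  [0,0,0,0,0,0,0.015],
  [0,0,-0.005,0,0,0,0.015],
  [0,0,-0.02,0,0,0,0.015],
  [0,0,-0.045,0,0,0,0.015],
  [0,0,-0.075,0,0,0,0.015],
  [0,0,-0.1,0,0,0,0.015],
  [0,0,-0.12,0,0,0,0.015],
  [0,0,-0.13,0,0,0,0.015],
  [0,0,-0.13,0,0,0,0.015],
  [0,0,-0.13,0,0,0,0.015],
], newtons=100)

```text
t: 5.7
position: [0.5887, 0.202, 0.1892]
tool_rot: [0.784, -0.621, -0.001, 0.001]
contact_force: [0.7, -0.9, -3.8]
finger_gap: 0.355
```

Run:
```python
from h import *
go((.542,-.2618,.19))
s=cam("side")
cv2.imwrite("pics/c3.png",cv2.resize(s["color"][160:310,180:380,::-1],(800,600),interpolation=cv2.INTER_CUBIC))
```

```text
t 5.7 pos [0.5887 0.202  0.1892] gap 0.355 F [ 0.7 -0.9 -3.8] M [ 0.04  0.04 -0.02]
z axis [-1.8e-03 -5.0e-04 -1.0e+00] qpos [ 0.24  0.1   1.76 -0.    1.28  1.58]
tool shift [ 0.4408  0.1515 -0.0005] fix tilt/rot [ 0.0018 -0.0001 -0.0003]
```

View pics/c3.png

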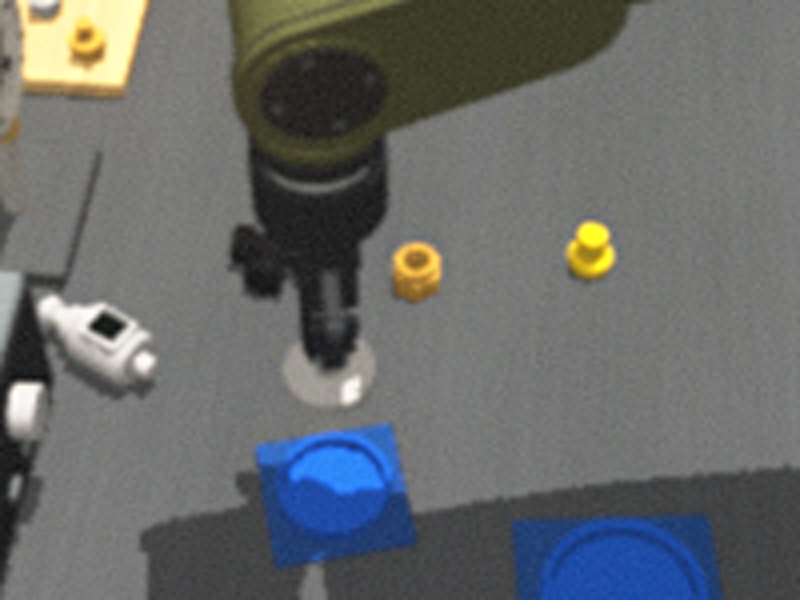

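Press is lifted clear, upright in the jaws (foot at 329,371), and the cup is empty. Moving above the fixture.

Call:
servo_tool([
  [0.015,0.005,0,0,0,0,0.015],
  [0.045,0.015,0,0,0,0,0.015],
  [0.085,0.029,0,0,0,0,0.015],
  [0.125,0.043,0,0,0,0,0.015],
  [0.165,0.057,0,0,0,0,0.015],
  [0.205,0.07,0,0,0,0,0.015],
  [0.245,0.084,0,0,0,0,0.015],
  [0.285,0.098,0,0,0,0,0.015],
  [0.325,0.112,0,0,0,0,0.015],
  [0.365,0.125,0,0,0,0,0.015],
  [0.4,0.137,0,0,0,0,0.015],
  [0.425,0.146,0,0,0,0,0.015],
  [0.437,0.15,0,0,0,0,0.015],
  [0.441,0.1515,0,0,0,0,0.015],
  [0.441,0.1515,0,0,0,0,0.015],
])

```text
t: 7.25
position: [0.5423, -0.2616, 0.1896]
tool_rot: [0.784, -0.621, -0.001, -0.0]
contact_force: [-0.3, -0.5, -3.3]
finger_gap: 0.357
```

Call:
servo_tool([
  [0,0,0.015,0,0,0,0.015],
  [0,0,0.025,0,0,0,0.015],
  [0,0,0.03,0,0,0,0.015],
  [0,0,0.03,0,0,0,0.015],
  [0,0,0.03,0,0,0,0.015],
])

```text
t: 7.75
position: [0.5428, -0.2613, 0.1601]
tool_rot: [0.784, -0.621, -0.0, 0.0]
contact_force: [-0.6, 0.5, -2.7]
finger_gap: 0.348
```

Run:
```python
from h import *
go((.542,-.2618,.14))
C=[cam("top"),cam("side")]
p=(.542,-.262,.10)
out=[]
for c in C:
    u,v=proj(c,p).astype(int);print(u-32,v-48)
    im=cv2.resize(c["color"][v-48:v+48,u-32:u+32,::-1],(400,600),interpolation=cv2.INTER_CUBIC);out.append(im)
cv2.imwrite("pics/c4.png",np.hstack(out))
print("rest cup",ray(C[1],264.5,281.2,.02))
```

```text
t 7.75 pos [ 0.5428 -0.2613  0.1601] gap 0.348 F [-0.6  0.5 -2.7] M [-0.    0.03 -0.02]
z axis [-3.e-04  2.e-04 -1.e+00] qpos [-0.54  0.09  1.83  0.    1.22  0.8 ]
tool shift [0.0003 0.0009 0.0201] fix tilt/rot [0.0003 0.0003 0.0004]
348 182
262 95
rest cup [0.58635278 0.20679576 0.02      ]
```

View pics/c4.png

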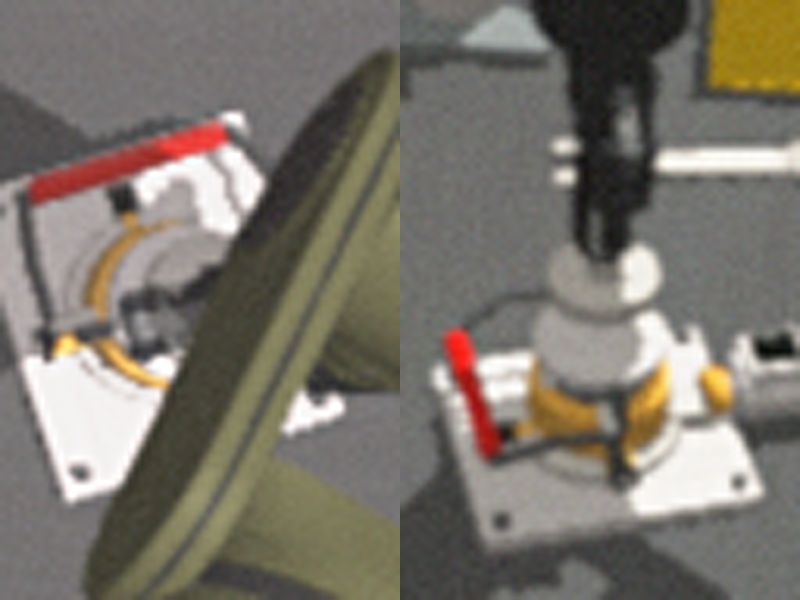

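Run:
```python
from h import *
c=cam("side")
for n,a in(("foot",(.5428,-.2613,.109,.121,.029)),("plate",(.542,-.2618,.07,.078,.035))):
    h=(cyl(c,*a).reshape(-1,2)-[262,95]+.5)*6.25;print(n,h.min(0)+[400,0],h.max(0)+[400,0])
```

```text
foot [548.47717285 238.80443573] [662.55779266 332.01799393]
plate [538.17100525 293.9871788 ] [672.69916534 396.22135162]
```

Side crop: foot (605,285) sits centred over the plate (600,345) within about 2 mm. I'll shift 1 mm and descend to feel.

Call:
servo_tool([
  [0.001,-0.001,0.007,0,0,0,0.015],
  [0.001,-0.001,0.015,0,0,0,0.015],
  [0.001,-0.001,0.022,0,0,0,0.015],
  [0.001,-0.001,0.026,0,0,0,0.015],
  [0.001,-0.001,0.026,0,0,0,0.015],
  [0.001,-0.001,0.026,0,0,0,0.015],
])

```text
t: 8.5
position: [0.5439, -0.2625, 0.1342]
tool_rot: [0.784, -0.621, -0.0, 0.0]
contact_force: [-0.5, 0.0, -2.8]
finger_gap: 0.35
```

Call:
servo_tool([
  [0,0,0.001,0,0,0,0.015],
  [0,0,0.002,0,0,0,0.015],
  [0,0,0.003,0,0,0,0.015],
  [0,0,0.004,0,0,0,0.015],
  [0,0,0.005,0,0,0,0.015],
  [0,0,0.006,0,0,0,0.015],
  [0,0,0.007,0,0,0,0.015],
  [0,0,0.008,0,0,0,0.015],
  [0,0,0.008,0,0,0,0.015],
])

```text
t: 9.4
position: [0.544, -0.2625, 0.1266]
tool_rot: [0.784, -0.621, 0.0, -0.0]
contact_force: [-1.9, 1.0, -0.4]
finger_gap: 0.35
```

Call:
servo_tool([
  [0,0,0.001,0,0,0,0.015],
  [0,0,0.002,0,0,0,0.015],
  [0,0,0.003,0,0,0,0.015],
  [0,0,0.003,0,0,0,0.015],
])

```text
t: 9.8
position: [0.544, -0.2625, 0.1233]
tool_rot: [0.784, -0.621, 0.0, -0.0]
contact_force: [-1.1, 1.7, 0.5]
finger_gap: 0.349
```

Call:
servo_tool([
  [0,0,0.0005,0,0,0,0.015],
  [0,0,0.001,0,0,0,0.015],
  [0,0,0.001,0,0,0,0.015],
])

```text
t: 10.1
position: [0.544, -0.2626, 0.1224]
tool_rot: [0.784, -0.621, 0.0, -0.0]
contact_force: [-0.8, 1.0, 0.8]
finger_gap: 0.353
```

Call:
servo_tool([
  [0,0,0.0005,0,0,0,0.015],
  [0,0,0.0006,0,0,0,0.015],
])

```text
t: 10.3
position: [0.544, -0.2625, 0.1218]
tool_rot: [0.784, -0.621, 0.0, -0.0]
contact_force: [-1.9, 0.8, 2.4]
finger_gap: 0.349
```

Call:
servo_tool([
  [0,0,0.0003,0,0,0,0.015],
  [0,0,0.0006,0,0,0,0.015],
  [0,0,0.0006,0,0,0,0.015],
])

```text
t: 10.6
position: [0.544, -0.2626, 0.1212]
tool_rot: [0.784, -0.621, 0.0, -0.0]
contact_force: [-2.6, 1.0, 2.4]
finger_gap: 0.356
```

Call:
servo_tool([
  [0,0,0.0003,0,0,0,0.015],
  [0,0,0.0006,0,0,0,0.015],
  [0,0,0.0006,0,0,0,0.015],
])

```text
t: 10.9
position: [0.544, -0.2625, 0.1205]
tool_rot: [0.784, -0.621, 0.0, -0.0]
contact_force: [-1.7, 1.6, 3.4]
finger_gap: 0.351
```

Call:
servo_tool([
  [0,0,0.0003,0,0,0,0.015],
  [0,0,0.0006,0,0,0,0.015],
  [0,0,0.0006,0,0,0,0.015],
])

```text
t: 11.2
position: [0.544, -0.2626, 0.12]
tool_rot: [0.784, -0.621, 0.0, -0.0]
contact_force: [-0.9, 1.6, 3.2]
finger_gap: 0.353
```

Call:
servo_tool([
  [0,0,0.0003,0,0,0,0.015],
  [0,0,0.0006,0,0,0,0.015],
  [0,0,0.0006,0,0,0,0.015],
])

```text
t: 11.5
position: [0.544, -0.2625, 0.1194]
tool_rot: [0.784, -0.621, 0.0, -0.0]
contact_force: [-0.7, 1.0, 3.2]
finger_gap: 0.355
```

Call:
servo_tool([
  [0,0,0.0003,0,0,0,0.015],
  [0,0,0.0006,0,0,0,0.015],
  [0,0,0.0006,0,0,0,0.015],
])

```text
t: 11.8
position: [0.544, -0.2626, 0.1187]
tool_rot: [0.784, -0.621, 0.0, 0.0]
contact_force: [-0.6, 1.2, 3.9]
finger_gap: 0.353
```

Call:
servo_tool([
  [0,0,0.0003,0,0,0,0.015],
  [0,0,0.0006,0,0,0,0.015],
  [0,0,0.0006,0,0,0,0.015],
])

```text
t: 12.1
position: [0.544, -0.2626, 0.1181]
tool_rot: [0.784, -0.621, 0.0, -0.0]
contact_force: [-0.8, 1.4, 3.4]
finger_gap: 0.356
```

Call:
servo_tool([
  [0,0,0.0003,0,0,0,0.015],
  [0,0,0.0006,0,0,0,0.015],
  [0,0,0.0006,0,0,0,0.015],
])

```text
t: 12.4
position: [0.544, -0.2625, 0.1175]
tool_rot: [0.784, -0.621, 0.0, -0.0]
contact_force: [-0.7, 1.2, 3.5]
finger_gap: 0.35
```

Call:
servo_tool([
  [0,0,0.0003,0,0,0,0.015],
  [0,0,0.0006,0,0,0,0.015],
  [0,0,0.0006,0,0,0,0.015],
])

```text
t: 12.7
position: [0.544, -0.2626, 0.1168]
tool_rot: [0.784, -0.621, 0.0, 0.0]
contact_force: [-0.1, 0.3, 3.5]
finger_gap: 0.354
```

Call:
servo_tool([
  [0,0,0.0003,0,0,0,0.015],
  [0,0,0.0006,0,0,0,0.015],
  [0,0,0.0006,0,0,0,0.015],
])

```text
t: 13.0
position: [0.5439, -0.2626, 0.1162]
tool_rot: [0.784, -0.621, 0.0, 0.0]
contact_force: [0.1, 1.0, 2.7]
finger_gap: 0.35
```

Call:
servo_tool([
  [0,0,0.0003,0,0,0,0.015],
  [0,0,0.0006,0,0,0,0.015],
  [0,0,0.0006,0,0,0,0.015],
])

```text
t: 13.3
position: [0.5439, -0.2625, 0.1155]
tool_rot: [0.784, -0.621, -0.0, 0.0]
contact_force: [-1.7, -0.3, 2.3]
finger_gap: 0.355
```

Call:
servo_tool([
  [0,0,0.0003,0,0,0,0.015],
  [0,0,0.0006,0,0,0,0.015],
  [0,0,0.0006,0,0,0,0.015],
])

```text
t: 13.6
position: [0.5439, -0.2625, 0.1148]
tool_rot: [0.784, -0.621, -0.0, 0.0]
contact_force: [-1.1, -0.1, 1.0]
finger_gap: 0.351
```

Run:
```python
from h import *
go((.544,-.2625,.1148))
c=cam("side")
cv2.imwrite("pics/c5.png",cv2.resize(c["color"][110:194,245:357,::-1],(800,600),interpolation=cv2.INTER_CUBIC))
```

```text
t 13.6 pos [ 0.5439 -0.2625  0.1148] gap 0.351 F [-1.1 -0.1  1. ] M [ 0.02  0.04 -0.01]
z axis [-1.e-04 -1.e-04 -1.e+00] qpos [-0.54  0.13  1.86 -0.    1.14  0.8 ]
tool shift [ 0.     -0.0001  0.    ] fix tilt/rot [ 0.0001 -0.     -0.0002]
```

View pics/c5.png

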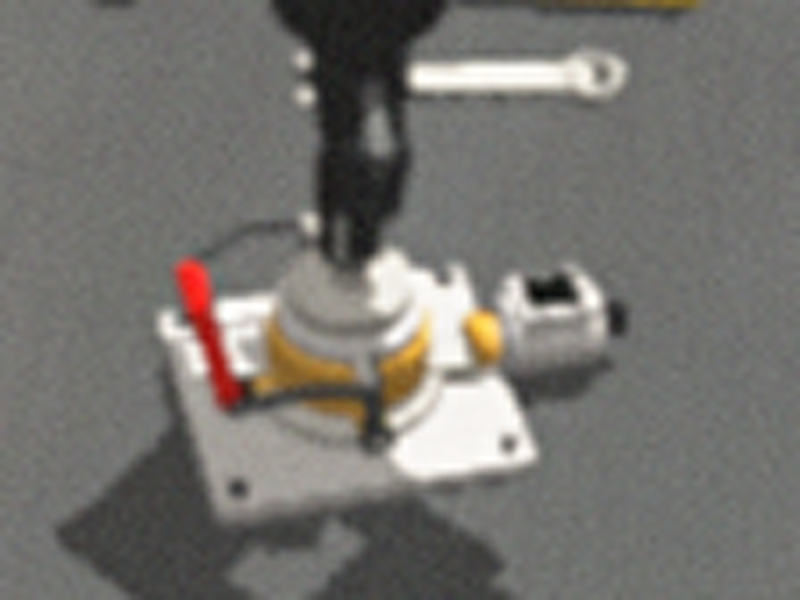

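The press sits flat and centred on the plate. The nose beside the lug at (370,350) looks near-vertical. No stop felt yet, so I'm continuing.

Call:
servo_tool([
  [0,0,0.0003,0,0,0,0.015],
  [0,0,0.0006,0,0,0,0.015],
  [0,0,0.0006,0,0,0,0.015],
])

```text
t: 13.95
position: [0.544, -0.2625, 0.1148]
tool_rot: [0.784, -0.621, 0.0, 0.0]
contact_force: [-1.6, -0.0, 2.6]
finger_gap: 0.355
```

Call:
servo_tool([
  [0,0,0.0003,0,0,0,0.015],
  [0,0,0.0005,0,0,0,0.015],
  [0,0,0.0005,0,0,0,0.015],
])

```text
t: 14.25
position: [0.544, -0.2625, 0.1142]
tool_rot: [0.784, -0.621, 0.0, -0.0]
contact_force: [-1.5, 0.0, 3.1]
finger_gap: 0.355
```

Call:
servo_tool([
  [0,0,0.0003,0,0,0,0.015],
  [0,0,0.0005,0,0,0,0.015],
  [0,0,0.0005,0,0,0,0.015],
])

```text
t: 14.55
position: [0.544, -0.2625, 0.1136]
tool_rot: [0.784, -0.621, 0.0, -0.0]
contact_force: [-0.2, 0.3, 4.2]
finger_gap: 0.355
```

Call:
servo_tool([
  [0,0,0.0003,0,0,0,0.015],
  [0,0,0.0005,0,0,0,0.015],
  [0,0,0.0005,0,0,0,0.015],
])

```text
t: 14.85
position: [0.544, -0.2626, 0.1136]
tool_rot: [0.784, -0.621, 0.0, -0.0]
contact_force: [-1.6, 1.3, 6.0]
finger_gap: 0.355
```

Call:
servo_tool([
  [0,0,0.0003,0,0,0,0.015],
  [0,0,0.0005,0,0,0,0.015],
  [0,0,0.0005,0,0,0,0.015],
])

```text
t: 15.15
position: [0.5441, -0.2626, 0.1135]
tool_rot: [0.784, -0.621, 0.0, -0.0]
contact_force: [-3.0, 1.9, 7.1]
finger_gap: 0.349
```

Call:
servo_tool([
  [0,0,0.0003,0,0,0,0.015],
  [0,0,0.0005,0,0,0,0.015],
  [0,0,0.0005,0,0,0,0.015],
])

```text
t: 15.45
position: [0.5441, -0.2626, 0.1135]
tool_rot: [0.784, -0.621, 0.0, -0.0]
contact_force: [-3.5, 2.0, 10.7]
finger_gap: 0.353
```

Call:
servo_tool([
  [0,0,0.0003,0,0,0,0.015],
  [0,0,0.0005,0,0,0,0.015],
  [0,0,0.0005,0,0,0,0.015],
  [0,0,0.0005,0,0,0,0.015],
])

```text
t: 15.85
position: [0.5441, -0.2626, 0.1135]
tool_rot: [0.784, -0.621, -0.0, -0.0]
contact_force: [-4.8, 2.9, 12.8]
finger_gap: 0.352
```

Call:
servo_tool([
  [0,0,0.0003,0,0,0,0.015],
  [0,0,0.0005,0,0,0,0.015],
  [0,0,0.0005,0,0,0,0.015],
  [0,0,0.0005,0,0,0,0.015],
  [0,0,0.0005,0,0,0,0.015],
])

```text
t: 16.35
position: [0.5442, -0.2626, 0.1135]
tool_rot: [0.784, -0.621, -0.0, -0.0]
contact_force: [-6.5, 2.8, 14.7]
finger_gap: 0.351
```

Call:
servo_tool([
  [0,0,0.0002,0,0,0,0.015],
  [0,0,0.0002,0,0,0,0.015],
  [0,0,0.0002,0,0,0,0.015],
  [0,0,0.0002,0,0,0,0.015],
])

```text
t: 16.75
position: [0.5442, -0.2626, 0.1135]
tool_rot: [0.784, -0.621, -0.0, -0.0]
contact_force: [-5.7, 3.5, 15.2]
finger_gap: 0.355
```

Call:
servo_tool([
  [0,0,0,0,0,0,0.015],
  [0,0,0,0,0,0,0.015],
  [0,0,0,0,0,0,0.015],
  [0,0,0,0,0,0,0.015],
  [0,0,0,0,0,0,0.015],
  [0,0,0,0,0,0,0.015],
  [0,0,0,0,0,0,0.015],
])

```text
t: 17.45
position: [0.5442, -0.2626, 0.1135]
tool_rot: [0.784, -0.621, -0.0, -0.0]
contact_force: [-7.1, 3.7, 15.4]
finger_gap: 0.356
```

Call:
servo_tool([
  [0,0,0,0,0,0,0.015],
  [0,0,0,0,0,0,0.015],
  [0,0,0,0,0,0,0.015],
  [0,0,0,0,0,0,0.015],
  [0,0,0,0,0,0,0.015],
  [0,0,0,0,0,0,0.015],
  [0,0,0,0,0,0,0.015],
])

```text
t: 18.15
position: [0.5442, -0.2626, 0.1135]
tool_rot: [0.784, -0.621, -0.0, -0.0]
contact_force: [-5.9, 3.3, 14.6]
finger_gap: 0.354
```

Run:
```python
from h import *
go((.544,-.2625,.1148))
c=cam("side")
cv2.imwrite("pics/c6.png",cv2.resize(c["color"][110:194,245:357,::-1],(800,600),interpolation=cv2.INTER_CUBIC))
```

```text
t 18.15 pos [ 0.5442 -0.2626  0.1135] gap 0.354 F [-5.9  3.3 14.6] M [0.86 1.16 0.05]
z axis [-0.e+00  1.e-04 -1.e+00] qpos [-0.54  0.14  1.86  0.    1.14  0.8 ]
tool shift [-0.0001  0.0002 -0.0013] fix tilt/rot [-0.      0.0001 -0.0001]
```

View pics/c6.png

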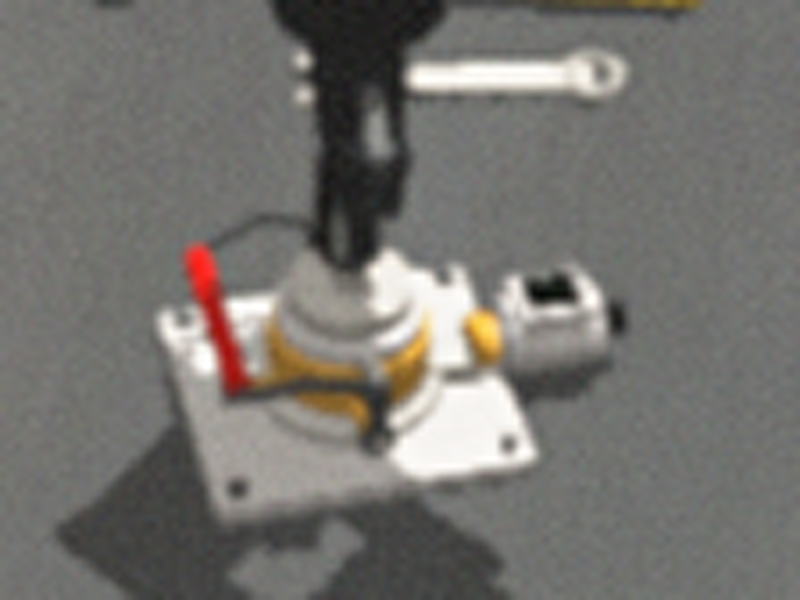

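The red handle moved from (190,285) to (200,265), so the lever has snapped over and the plate looks level. Hold a bit more, then lift.

Call:
servo_tool([
  [0,0,0.0001,0,0,0,0.015],
  [0,0,0.0001,0,0,0,0.015],
  [0,0,0.0001,0,0,0,0.015],
  [0,0,0.0001,0,0,0,0.015],
  [0,0,0.0001,0,0,0,0.015],
  [0,0,0.0001,0,0,0,0.015],
  [0,0,0.0001,0,0,0,0.015],
  [0,0,0.0001,0,0,0,0.015],
  [0,0,0.0001,0,0,0,0.015],
  [0,0,0.0001,0,0,0,0.015],
  [0,0,0.0001,0,0,0,0.015],
  [0,0,0.0001,0,0,0,0.015],
])

```text
t: 19.4
position: [0.5442, -0.2626, 0.1135]
tool_rot: [0.784, -0.621, -0.0, -0.0]
contact_force: [-6.8, 3.8, 15.5]
finger_gap: 0.353
```

Call:
servo_tool([
  [0,0,-0.001,0,0,0,0.015],
  [0,0,-0.003,0,0,0,0.015],
  [0,0,-0.006,0,0,0,0.015],
  [0,0,-0.012,0,0,0,0.015],
  [0,0,-0.03,0,0,0,0.015],
  [0,0,-0.05,0,0,0,0.015],
  [0,0,-0.07,0,0,0,0.015],
  [0,0,-0.08,0,0,0,0.015],
  [0,0,-0.08,0,0,0,0.015],
  [0,0,-0.08,0,0,0,0.015],
])

```text
t: 20.4
position: [0.5434, -0.2623, 0.1895]
tool_rot: [0.784, -0.621, -0.001, 0.0]
contact_force: [-0.3, -1.5, -3.5]
finger_gap: 0.347
```

Run:
```python
from h import *
go((.5892,.203,.19))
c=cam("side")
cv2.imwrite("pics/c7.png",cv2.resize(c["color"][85:190,240:380,::-1],(800,600),interpolation=cv2.INTER_CUBIC))
hsv=cv2.cvtColor(c["color"],cv2.COLOR_RGB2HSV)
# rest centre from side, empty, unobstructed
m=cv2.inRange(hsv,(100,120,40),(125,255,255));k=np.zeros_like(m);k[255:302,235:290]=1
r=cv2.minAreaRect(cv2.findNonZero(m*k));g=np.array([ray(c,*p,.008) for p in cv2.boxPoints(r)]);print(g.mean(0),g)
```

```text
t 20.4 pos [ 0.5434 -0.2623  0.1895] gap 0.347 F [-0.3 -1.5 -3.5] M [0.01 0.02 0.01]
z axis [-1.5e-03  8.0e-04 -1.0e+00] qpos [-0.54  0.06  1.81 -0.    1.27  0.8 ]
tool shift [-4.425e-01 -1.510e-01 -2.000e-04] fix tilt/rot [ 0.0012  0.0012 -0.0003]
[0.58977112 0.20467096 0.008     ] [[0.65033668 0.17156918 0.008     ]
 [0.55451004 0.14310806 0.008     ]
 [0.53148551 0.2389198  0.008     ]
 [0.62275225 0.2650868  0.008     ]]
```

View pics/c7.png

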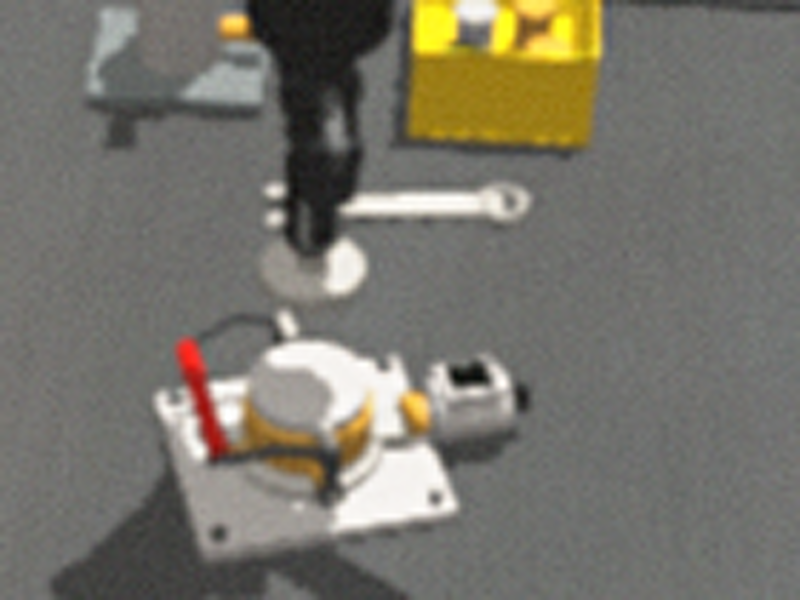

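Plate is down, level and held by the lever (noses over the lugs at 330,430), and the press is upright in hand. Returning to the rest.

Call:
servo_tool([
  [-0.015,-0.005,0,0,0,0,0.015],
  [-0.045,-0.015,0,0,0,0,0.015],
  [-0.085,-0.029,0,0,0,0,0.015],
  [-0.125,-0.043,0,0,0,0,0.015],
  [-0.165,-0.057,0,0,0,0,0.015],
  [-0.205,-0.07,0,0,0,0,0.015],
  [-0.245,-0.084,0,0,0,0,0.015],
  [-0.285,-0.098,0,0,0,0,0.015],
  [-0.325,-0.112,0,0,0,0,0.015],
  [-0.365,-0.125,0,0,0,0,0.015],
  [-0.4,-0.137,0,0,0,0,0.015],
  [-0.425,-0.146,0,0,0,0,0.015],
  [-0.437,-0.15,0,0,0,0,0.015],
  [-0.4423,-0.151,0,0,0,0,0.015],
  [-0.4423,-0.151,0,0,0,0,0.015],
  [-0.4423,-0.151,0,0,0,0,0.015],
])

```text
t: 22.05
position: [0.5895, 0.2017, 0.1904]
tool_rot: [0.784, -0.621, -0.0, 0.0]
contact_force: [-0.9, 0.6, -3.2]
finger_gap: 0.349
```

Call:
servo_tool([
  [0,0,0.02,0,0,0,0.015],
  [0,0,0.04,0,0,0,0.015],
  [0,0,0.06,0,0,0,0.015],
  [0,0,0.08,0,0,0,0.015],
  [0,0,0.095,0,0,0,0.015],
  [0,0,0.1,0,0,0,0.015],
  [0,0,0.1,0,0,0,0.015],
  [0,0,0.1,0,0,0,0.015],
])

```text
t: 22.85
position: [0.5906, 0.2025, 0.0918]
tool_rot: [0.784, -0.621, 0.001, -0.001]
contact_force: [0.6, -0.0, -2.3]
finger_gap: 0.353
```

Run:
```python
from h import *
go((.5892,.2028,.0608))
c=cam("side")
cv2.imwrite("pics/c8.png",cv2.resize(c["color"][235:310,215:315,::-1],(800,600),interpolation=cv2.INTER_CUBIC))
```

```text
t 22.85 pos [0.5906 0.2025 0.0918] gap 0.353 F [ 0.6 -0.  -2.3] M [-0.02 -0.04 -0.01]
z axis [ 1.7e-03  4.0e-04 -1.0e+00] qpos [ 0.24  0.2   1.83 -0.    1.11  1.58]
tool shift [-0.0006  0.0013  0.031 ] fix tilt/rot [-0.0018 -0.     -0.0006]
```

View pics/c8.png

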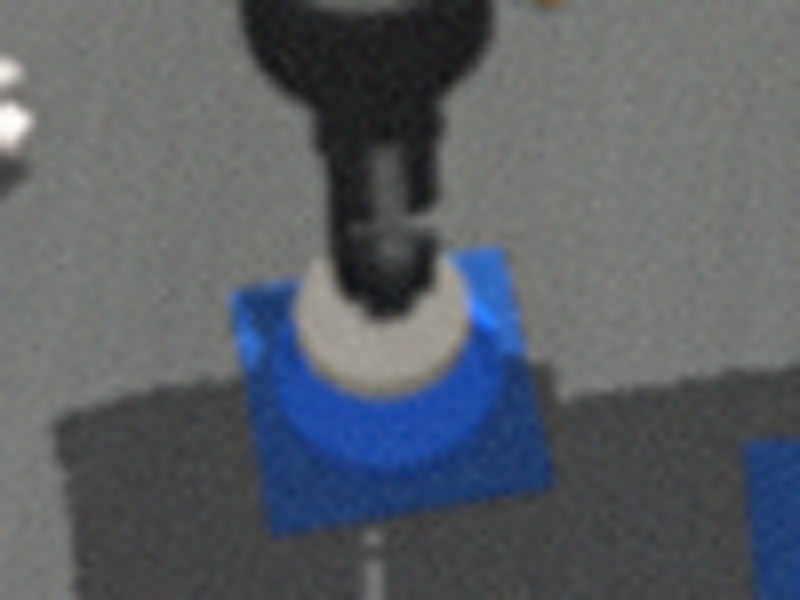

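The foot (382,315) is over the cup (389,375), within 2 mm laterally. Lowering.

Call:
servo_tool([
  [-0.0005,0.001,0.01,0,0,0,0.015],
  [-0.0005,0.001,0.018,0,0,0,0.015],
  [-0.0005,0.001,0.024,0,0,0,0.015],
  [-0.0005,0.001,0.028,0,0,0,0.015],
  [-0.0005,0.001,0.0295,0,0,0,0.015],
  [-0.0005,0.001,0.03,0,0,0,0.015],
  [-0.0005,0.001,0.03,0,0,0,0.015],
  [-0.0005,0.001,0.03,0,0,0,0.015],
])

```text
t: 23.7
position: [0.5889, 0.2029, 0.061]
tool_rot: [0.784, -0.621, 0.0, -0.0]
contact_force: [0.1, 0.8, -1.8]
finger_gap: 0.355
```

Call:
servo_tool([
  [0,0,0.0004,0,0,0,0.015],
  [0,0,0.0008,0,0,0,0.015],
  [0,0,0.001,0,0,0,0.015],
  [0,0,0.001,0,0,0,0.015],
])

```text
t: 24.1
position: [0.589, 0.203, 0.061]
tool_rot: [0.784, -0.621, 0.0, -0.0]
contact_force: [-3.2, -0.8, 5.7]
finger_gap: 0.349
```

Contact with the cup floor. Release and back off straight up.

Call:
servo_tool([
  [0,0,-0.0005,0,0,0,0.034],
  [0,0,-0.0005,0,0,0,0.04],
  [0,0,-0.0005,0,0,0,0.05],
  [0,0,-0.0005,0,0,0,0.065],
  [0,0,-0.0005,0,0,0,0.085],
  [0,0,-0.0005,0,0,0,0.085],
  [0,0,-0.0005,0,0,0,0.085],
  [0,0,-0.0005,0,0,0,0.085],
  [0,0,-0.0005,0,0,0,0.085],
], newtons=20)

```text
t: 25.0
position: [0.5887, 0.2029, 0.0603]
tool_rot: [0.784, -0.621, 0.0, -0.0]
contact_force: [0.4, 0.7, 0.2]
finger_gap: 0.989
```

Call:
servo_tool([
  [0,0,-0.01,0,0,0,0.085],
  [0,0,-0.03,0,0,0,0.085],
  [0,0,-0.06,0,0,0,0.085],
  [0,0,-0.1,0,0,0,0.085],
  [0,0,-0.14,0,0,0,0.085],
  [0,0,-0.18,0,0,0,0.085],
  [0,0,-0.2,0,0,0,0.085],
  [0,0,-0.2,0,0,0,0.085],
])

```text
t: 25.8
position: [0.5907, 0.2034, 0.2665]
tool_rot: [0.784, -0.621, 0.003, -0.004]
contact_force: [0.6, 0.1, 0.6]
finger_gap: 0.995
```

Run:
```python
from h import *
go((.5892,.2028,.0608))
c=cam("side");t=cam("top")
f=lambda c,u,v,w,h:cv2.resize(c["color"][v:v+h,u:u+w,::-1],(400,600),interpolation=cv2.INTER_CUBIC)
cv2.imwrite("pics/c9.png",np.hstack([f(c,237,240,50,75),f(t,340,190,80,120)]))
h=cyl(c,.589,.203,.038,.102,.016).reshape(-1,2);print((h.min(0)-[237,240]+.5)*8,(h.max(0)-[237,240]+.5)*8)
```

```text
t 25.8 pos [0.5907 0.2034 0.2665] gap 0.995 F [0.6 0.1 0.6] M [-0.01 -0.03 -0.01]
z axis [ 0.0094  0.0024 -1.    ] qpos [ 0.25  0.05  1.69 -0.    1.39  1.59]
tool shift [0.0003 0.0036 0.2057] fix tilt/rot [-0.0097  0.0001 -0.0002]
[159.69604492 145.26782227] [263.98925781 336.11352539]
```

View pics/c9.png

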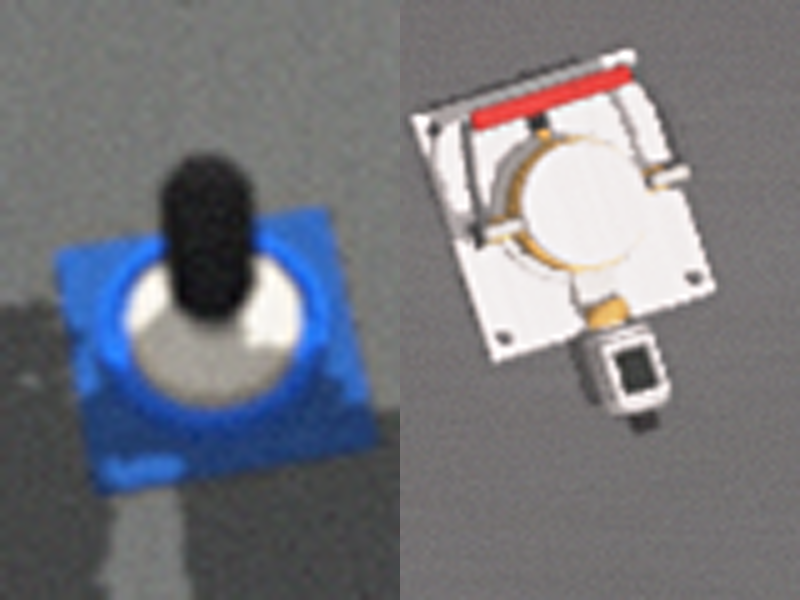

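The press stands upright and centred in the cup (212,320), with the lever over the plate's lugs. Let the arm settle, then hand in.

Call:
servo_tool([
  [0,0,0,0,0,0,0.085],
  [0,0,0,0,0,0,0.085],
  [0,0,0,0,0,0,0.085],
  [0,0,0,0,0,0,0.085],
  [0,0,0,0,0,0,0.085],
])

```text
t: 26.4
position: [0.5886, 0.2028, 0.2598]
tool_rot: [0.784, -0.621, -0.0, 0.0]
contact_force: [-0.1, -0.7, 0.6]
finger_gap: 0.997
```

```bash
python3 -c "
from workcell import bot
print(bot.finish_job())"
```

```text
the job is handed in; nothing more can be done
None
```

I took the hand press from the small blue rest and pushed the plate down about 15 mm until it hit its stop. I then held it for more than 2.5 s, put the press back in its rest and let go. The job was handed in at about 26 s of the 61 s allowed, and `finish_job()` gave no verdict.

**Push force:** the reading held steady through the hold. After adding back the press's weight, it was about 18–19 N straight down, or about 20 N with sideways load included. The sideways load was about 7 N, from the arm flexing.

**Last pictures:**
- The red handle has swung over, the lever's noses sit over the lugs, and the plate is down and looks level.
- The press stands upright and centred in its cup.
- The gripper is open and well clear.

**What disagreed or went unchecked:**
- **Force reading:** it wandered by 1–2 N on the way down and even fell for a while, which I took for sensor drift or the lever acting.
- **Position estimates:** they differed by 2–3 mm between the cameras, well within the fit.
- **Other things on the cart:** the arm passed nowhere near them. I did not measure their positions again at the end.

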